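# Arm the laser with its key

## Task

Take the yellow key out of the key rack, push it fully home in the yellow-ringed key switch on the white laser controller, and turn it clockwise from off to on, up against its stop. Leave the key in the switch, standing upright, and let go of it; leave the red key where it is in the rack.

Things in the scene. Friction and masses are not known exactly. Their poses are not given: they have to be found in the camera images.
- yellow_key_bow (a point): Centre of a loose upright key's yellow bow: a plate 14 (x) x 36 (y) x 36 high (z up); pinch its 14. Under it a neck 9 high, a 40 wide collar 4 thick (underside 30 below the point, on the rack's top), then a blade 8 (x) x 20 (y) x 28 long, last 12 tapered. Stands in an end slot of a fixed aluminium rack, 60 x 190 x 44 high, row along y: lift it 40 straight up to clear. Same after a half turn (mm).
- switch_mouth (a point): Mouth centre of the key slot in the flat top of the yellow-ringed switch, 94 mm above the bench, on a fixed white box 180 x 220 x 60 high. Slot 12 (x) x 25 (y), 31 mm deep, 4 mm bevel; z up is the turning axis; axes turn with the switch. Key goes in with its x along this x, either way; home, its bow centre is 30 mm above this point. Blade play: up to 14 degrees, so the hand turns further.
- key_switch (a joint): Turn of the switch in rad, growing clockwise seen from above: starts at 0 to 0.12 (off); 1.05 (60 degrees) is on, at a hard stop. Its white pointer goes from a grey dot to a green dot on the white box. Friction about 0.04 N m, no spring: it stays where it is left.
- red_key_bow (a point): Centre of the red bow of a second key, same shape and size, standing in the opposite end slot of the same rack, 120 mm from the yellow one (middle slot empty). Not to be moved.
Mind the look-alikes: they are no part of the job. What is shaped like the part that bears yellow_key_bow but blue or turquoise is not meant.

How it is judged:
By the outcome, as a careful person would: the job done as asked, in the order asked, and still so for the second after the job is handed in, with the robot touching nothing.
It also fails if it takes over 48 s, if anything falls off the work surface, if the arm or the gripper's body presses on something with over 40 N, if the wrist force passes 120 N, or if a joint passes its speed limit or range.

## Robot

A 7-joint arm with a two-finger parallel gripper is mounted at the origin on the work surface. World frame = base frame: x ahead of the robot, y to its left, z up, the work surface at z = 0. Lengths are in m, angles in rad, forces in N, time in s.
With the tool pointing down it reaches from about 0.4 to 0.85 m from the base axis. Payload 4.5 kg.
Tool frame: the origin (TCP) lies midway between the tips of the shut fingers; the grasp point (between the pads) lies 19 mm behind it; z points along the fingers, y is the line along which they close (so a half turn about z gives the same grasp; the last joint's range is limited). The gripper opens to 88 mm and grips with 3 to 60 N. Pads are 18 mm wide; open, the fingers measure 123 mm over their backs; the gripper's body (75 mm by 187 mm) begins 45 mm behind the grasp point.
Start: joints at [-1.18, 0.689, -0.195, 1.565, 0.157, 0.902, -0.215], TCP at [0.218, 0.586, 0.21] pointing down, gripper open.
Joint ranges: [-3.01, 3.01], [-0.46, 2.08], [-1.47, 1.51], [0.13, 2.56], [-1, 4.14], [0.04, 2.09], [-2.66, 2.66]. Speed limits (rad/s): [2.57, 2.57, 3.14, 3.14, 3.14, 3.14, 3.14].

## Interface

Orientations are given as a unit quaternion [x, y, z, w].
In Python, from plant import r, eyes, finish_job gives the robot as it stands. The module is installed in compiled form; this text tells all that it offers.
- The arm moves only by the tool move_arm, never from a script. Its argument "motion" is a list of rows, each a list of 7 numbers: the shift along the tool's x, y, z in mm, then the turn, a rotation vector about the tool's x, y, z in degrees, then the closure, from 0 (fully open) to 1 (shut). A call has 1 to 5 rows; each row is the pose to reach, as a shift and turn from the pose commanded when the call began, along the tool's axes at that moment; what a row does not reach only later rows make up. A row lasts 1/8 s, in which the tool goes at most 62.5 mm and 10.7 degrees, less where a joint would pass 70% of its speed; a pose out of reach is approached as far as the arm can. A call with a gripper value outside its range is refused whole. The fingers move at their own pace and stop on an object; "newtons" is the grip in N (left out, the last holds). Time passes only in rows, so rows that repeat a pose let the fingers close. It gives the time, the measured TCP pose, the force, the opening and the grip force at its end, in the units of the state.
- r.get_state(): the state, without advancing time (a new reading comes with each control period).
- eyes.snapshot(name): name is "scene" or "top"; returns a dict with "frame" (480x640x3 uint8, red, green, blue), "z_map" (480x640 float32, m along the optical axis (not along the pixel's ray), 0 where there is no reading), "intrinsics" (3x3 intrinsics, pixels), "dist" ([k1, k2, p1, p2, k3] as OpenCV has them; the pictures are not rectified), "world_to_cam" (4x4, takes a point from world to camera coordinates). Camera axes: x right, y down, z forward; pixel columns grow to the right and rows downward; lengths in m; the calibration is good to about 2 mm. A picture is of the moment at which its call begins.
- finish_job(): hands the job in; it is judged then, once.
The state is a dict: "clock": time; "q": joint angles; "qd": joint speeds; "joint_torque": joint torques, N m; "tool_pos": TCP position; "eef_rot": TCP orientation; "contact_force": force on the tool from outside, world axes, zero at the start; "moment": the same for the moment, N m; "opening": opening from 0.0 (shut) to 1.0 (fully open); "finger_force": force on a finger pad.
Only numpy, scipy, OpenCV 4.12 (cv2) and the standard library are available. Lean on these libraries where they do the work, as an engineer would, in place of code of your own. Each camera call takes 0.05 s, during which the arm holds its last target. There are 200 camera calls.

## Working session

There is one attempt and no reset: what is moved stays moved. The work goes in short steps, Python scripts to look and compute and a tool call to move; the robot and the scene stay as the last step left them, time stands still between calls to the robot, and variables do not carry over. Pictures are saved under pics/ and viewed, at most 10 in all, crops included, and the job is handed in when it is done.

Besides the shell and the picture viewer there is one more tool, called after ">>>" by a JSON object that holds its "method" and its "body", one argument or row to a line. move_arm: Moves the arm, as the interface text tells. Its arguments: {"type":"object","properties":{"motion":{"type":"array","items":{"type":"array","items":{"type":"number"}}},"newtons":{"type":"number"}},"required":["motion"]}

```bash
mkdir -p pics; cat > h.py <<'E'
import numpy as np,cv2
from plant import r,eyes,finish_job
def snap(n):
    d=eyes.snapshot(n); return d
def save(d,name,crop=None,s=1):
    f=d["frame"]
    if crop: x0,y0,x1,y1=crop; f=f[y0:y1,x0:x1]
    f=cv2.resize(f,None,fx=s,fy=s,interpolation=cv2.INTER_CUBIC)
    cv2.imwrite("pics/"+name,f[:,:,::-1])
def cloud(d):
    K=d["intrinsics"];z=d["z_map"]
    v,u=np.mgrid[0:480,0:640]
    p=cv2.undistortPoints(np.stack([u,v],-1).reshape(-1,1,2).astype(np.float64),K,np.array(d["dist"])).reshape(480,640,2)
    P=np.dstack([p[...,0]*z,p[...,1]*z,z]);T=np.linalg.inv(d["world_to_cam"])
    return P@T[:3,:3].T+T[:3,3]
E
python3 - <<'E'
from h import *
a=snap("scene");b=snap("top")
im=np.vstack([a["frame"],b["frame"]])
save(a,"s0.png");save(b,"t0.png")
print(r.get_state())
E
```

```text
{'clock': 0.1, 'q': array([-1.18017708,  0.68987434, -0.19451426,  1.56618648,  0.1573006 ,
        0.90248131, -0.21511032]), 'qd': array([-6.80606344e-04, -3.51752371e-04, -8.22988879e-05, -3.44421185e-04,
        1.02258658e-03,  1.12532466e-03,  2.66496302e-04]), 'joint_torque': array([-3.43871332e-03, -5.28494060e+01, -1.27150789e+00, -1.53836489e+01,
       -5.24968060e-02,  2.06669007e-03,  3.38901395e-05]), 'tool_pos': array([0.21815287, 0.58507511, 0.20892046]), 'eef_rot': array([ 1.77437411e-01,  9.84131778e-01, -7.75677575e-04, -8.09554694e-05]), 'contact_force': array([ 0.31086305, -0.40380902, -0.6925708 ]), 'moment': array([-0.01365224, -0.00379784, -0.01056822]), 'finger_force': 0.0, 'opening': 0.996383218608905}
```

View pics/s0.png

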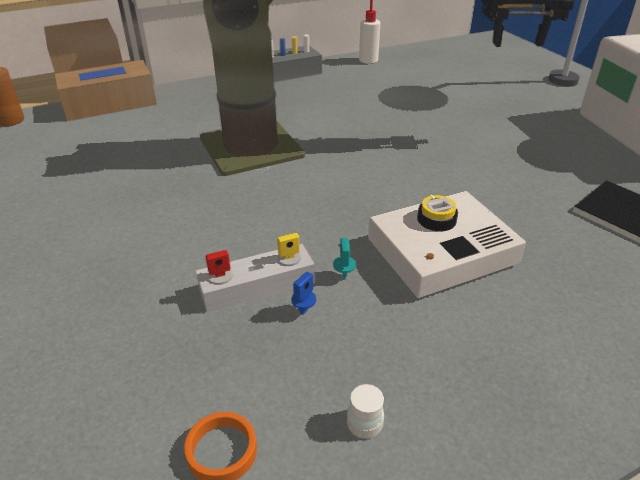

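View pics/t0.png

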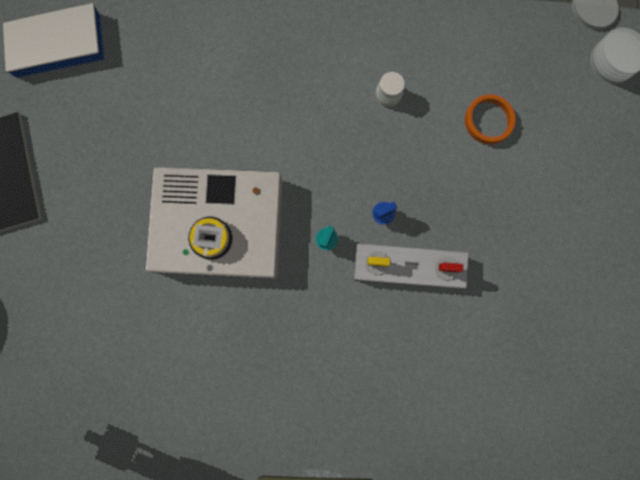

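The rack holds the yellow key at top (379,262) / scene (289,246) and the red one at top (451,267). Loose blue (385,212) and turquoise (327,238) keys stand nearby and are look-alikes. The one meant is the yellow key in the rack's end slot. The yellow-ringed switch is at top (210,237), with the grey dot at (209,268) and the green dot at (186,252). Next I confirm this in a crop and measure.

```bash
python3 - <<'E'
from h import *
b=snap("top");a=snap("scene")
save(b,"t1.png",(140,160,480,300),2.3)
for n,d in(("top",b),("scene",a)):
    P=cloud(d);h=cv2.cvtColor(d["frame"],cv2.COLOR_RGB2HSV);H,S,V=[h[...,i].astype(int) for i in range(3)]
    ok=d["z_map"]>0
    for nm,m in(("yel",(H>18)&(H<34)&(S>150)&(V>90)),("red",((H<6)|(H>174))&(S>170)&(V>80))):
        m=(m&ok).astype(np.uint8);c,l,st,ce=cv2.connectedComponentsWithStats(m)
        for i in range(1,c):
            if st[i,4]<40: continue
            q=P[l==i]; z=np.percentile(q[:,2],90); 
            if n=="scene": print(n,nm,ce[i].round(),st[i,4],q.min(0).round(3),q.max(0).round(3),np.median(q,0).round(4));continue
            t=q[q[:,2]>z-.008]; (cx,cy),wh,an=cv2.minAreaRect((t[:,:2]*1000).astype(np.float32))
            print(n,nm,ce[i].round(),st[i,4],'z',z.round(4),'rect',round(cx,1),round(cy,1),wh,round(an,1),'mean',t.mean(0).round(4))
    if n=="top":
        # rack top and box top
        reg=np.zeros((480,640),bool);reg[235:300,345:480]=1
        q=P[reg&ok&(P[...,2]>.038)&(P[...,2]<.046)];print('rack',cv2.minAreaRect((q[:,:2]*1000).astype(np.float32)))
        reg[:]=0;reg[150:290,130:300]=1
        q=P[reg&ok&(P[...,2]>.053)&(P[...,2]<.067)];print('box',cv2.minAreaRect((q[:,:2]*1000).astype(np.float32)))
        q=P[reg&ok&(P[...,2]>.085)];print('sw',q[:,2].max(),cv2.minEnclosingCircle((q[:,:2]*1000).astype(np.float32)),q.mean(0))
        for uv in((209,268),(186,252),(210,237)):print(uv,P[uv[1],uv[0]].round(4))
E
```

```text
top yel [209. 236.] 416 z 0.0959 rect 507.5 185.6 (59.71114730834961, 59.6977653503418) 55.5 mean [0.5085 0.1842 0.0938]
top yel [378. 261.] 180 z 0.0942 rect 475.8 -92.5 (12.967822074890137, 34.511131286621094) 0.7 mean [ 0.4756 -0.0925  0.0923]
top red [451. 267.] 155 z 0.095 rect 469.0 -212.2 (34.26093292236328, 11.736480712890625) 86.4 mean [ 0.4689 -0.211   0.0924]
rack ((472.8786315917969, -153.95135498046875), (191.0720672607422, 60.77756118774414), 86.77745819091797)
box ((537.3002319335938, 185.50244140625), (220.26004028320312, 182.79164123535156), 89.06613159179688)
sw 0.09952217332054492 ((505.37811279296875, 188.59593200683594), 33.5556526184082) [0.50728856 0.18556802 0.09363665]
(209, 268) [0.4584 0.188  0.059 ]
(186, 252) [0.4841 0.228  0.0602]
(210, 237) [0.5103 0.1879 0.063 ]
scene yel [295.  46.] 57 [-0.415  0.286  0.06 ] [-0.396  0.3    0.114] [-0.4036  0.292   0.0841]
scene yel [438. 211.] 338 [0.479 0.157 0.081] [0.541 0.219 0.097] [0.5262 0.1752 0.0929]
scene yel [288. 245.] 413 [ 0.373 -0.11   0.002] [ 0.486 -0.031  0.094] [ 0.482  -0.0931  0.0781]
scene red [371.  13.] 90 [-0.413  0.535  0.136] [-0.374  0.565  0.194] [-0.3905  0.5502  0.1565]
scene red [218. 263.] 432 [ 0.464 -0.228  0.049] [ 0.48  -0.194  0.095] [ 0.4756 -0.2119  0.0788]
```

View pics/t1.png

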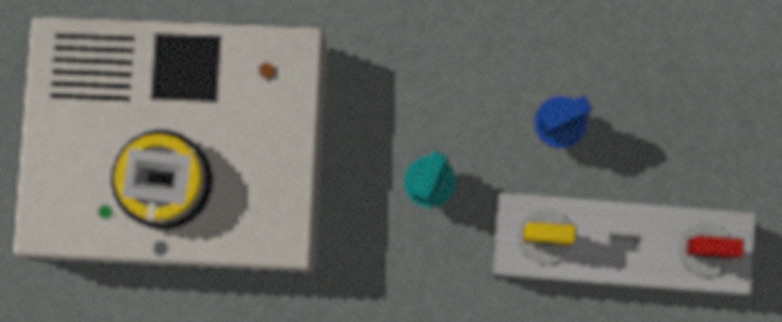

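The crop confirms it: the yellow key stands at crop (549,233) in the rack's end slot nearest the box. The pointer is at (151,211), near the grey dot at (160,248). I'll rectify the switch's top plane to get its centre and yaw.

```bash
python3 - <<'E'
from h import *
def ortho(d,cx,cy,z,half=.05,s=.00025):
    n=int(2*half/s);i,j=np.mgrid[0:n,0:n]  # row down = -x, col right = -y
    W=np.stack([cx+half-i*s,cy+half-j*s,np.full(i.shape,z)],-1).reshape(-1,3)
    T=d["world_to_cam"];uv,_=cv2.projectPoints(W,cv2.Rodrigues(T[:3,:3])[0],T[:3,3],d["intrinsics"],np.array(d["dist"]))
    uv=uv.reshape(n,n,2).astype(np.float32)
    return cv2.remap(d["frame"],uv[...,0],uv[...,1],cv2.INTER_CUBIC)
out=[]
for n in("top","scene"):
    d=snap(n);o=ortho(d,.508,.185,.094);out.append(o)
    h=cv2.cvtColor(o,cv2.COLOR_RGB2HSV);m=((h[...,0]>16)&(h[...,0]<36)&(h[...,1]>120)).astype(np.uint8)
    c,l,st,_=cv2.connectedComponentsWithStats(m);k=1+st[1:,4].argmax()
    pts=cv2.findContours((l==k).astype(np.uint8),0,2)[0];p=max(pts,key=len)
    (u,v),ax,an=cv2.fitEllipse(cv2.convexHull(p));print(n,'ring',round(.558-v*.00025,4),round(.235-u*.00025,4),np.round(np.array(ax)*.25,1))
    g=cv2.cvtColor(o,cv2.COLOR_RGB2GRAY)
    v0,u0=200,200;w=g[140:260,140:260];m=(w<80).astype(np.uint8);c,l,st,ce=cv2.connectedComponentsWithStats(m)
    for k in range(1,c):
        if st[k,4]>300:
            y,x=np.where(l==k);print('dark',cv2.minAreaRect(np.stack([x,y],1).astype(np.float32)),st[k,4],ce[k]+140)
cv2.imwrite("pics/o.png",np.hstack(out)[:,:,::-1])
E
```

```text
top ring 0.5077 0.1854 [62.8 63.7]
dark ((52.65842056274414, 61.91584014892578), (103.5833740234375, 44.08014678955078), 5.710592269897461) 4162 [193.42263335 202.12566074]
scene ring 0.5138 0.1839 [64.8 78.8]
```

View pics/o.png

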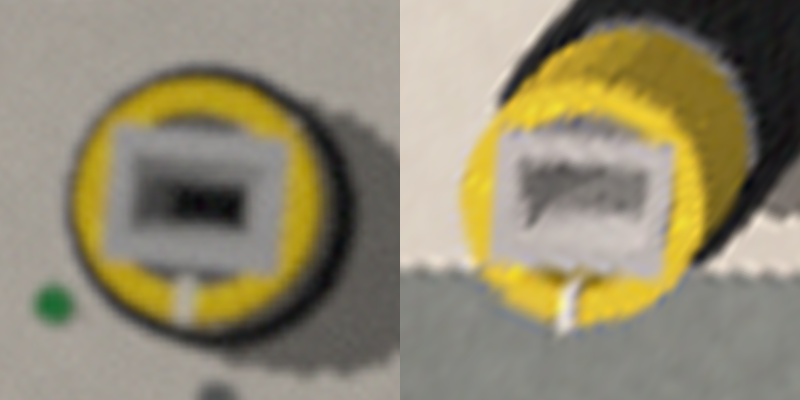

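```bash
cat >> h.py <<'E'
from scipy.spatial.transform import Rotation as Ro
def goal(x,y,z,yaw):
    s=r.get_state();R0=Ro.from_quat(s["eef_rot"]);c,n=np.cos(np.radians(yaw)),np.sin(np.radians(yaw))
    Y=np.array([c,n,0]);Z=np.array([0,0,-1.]);Rt=Ro.from_matrix(np.stack([np.cross(Y,Z),Y,Z],1))
    print("shift",(R0.inv().apply(np.array([x,y,z])-s["tool_pos"])*1000).round(1),"rot",(R0.inv()*Rt).as_rotvec(degrees=True).round(1))
E
python3 - <<'E'
from h import *
d=snap("top");P=cloud(d)
for n,(x0,y0,x1,y1) in dict(blue=(370,195,400,228),turq=(312,222,342,252),red=(436,250,468,285)).items():
    q=P[y0:y1,x0:x1].reshape(-1,3);q=q[q[:,2]>(.02 if n!='red' else .06)];print(n,q.min(0).round(3),q.max(0).round(3))
goal(.5,.2,.21,20); goal(.476,-.093,.19,-3.2)
E
```

```text
blue [ 0.406 -0.126  0.026] [0.583 0.002 1.043]
turq [ 0.406 -0.026  0.026] [0.535 0.012 1.043]
red [ 0.406 -0.232  0.06 ] [0.477 0.002 1.043]
shift [-398.7 -262.9   -0.5] rot [-0.   0.  49.6]
shift [-478.5 -545.8   19.6] rot [-0.   0.  72.8]
```

>>> {"method": "move_arm", "body": {
  "motion": [
    [-50,-33,0,0,0,6,0.5],
    [-100,-66,0,0,0,12,0.5],
    [-150,-99,0,0,0,18,0.5],
    [-200,-132,0,0,0,25,0.5],
    [-250,-165,0,0,0,31,0.5]
  ],
  "newtons": 40
}}

```text
clock: 0.98
tool_pos: [0.396, 0.3423, 0.2099]
eef_rot: [0.436, 0.9, 0.0, 0.0]
contact_force: [0.7, 0.2, -0.0]
opening: 0.501
finger_force: 0.0
```

```bash
python3 - <<'E'
from h import *
goal(.5,.2,.21,20); goal(.476,-.093,.19,-3.2)
E
```

```text
shift [-1.761e+02 -6.800e+00 -1.000e-01] rot [ 0.  -0.  18.4]
shift [-391.  -207.5   19.7] rot [ 0.  -0.  41.6]
```

>>> {"method": "move_arm", "body": {
  "motion": [
    [-50,-20,0,0,0,5,0.5],
    [-100,-45,0,0,0,10,0.5],
    [-150,-70,3,0,0,15,0.5],
    [-200,-98,6,0,0,20,0.5],
    [-250,-128,10,0,0,26,0.5]
  ]
}}

```text
clock: 1.6
tool_pos: [0.4513, 0.0669, 0.1998]
eef_rot: [0.627, 0.779, 0.001, 0.0]
contact_force: [0.5, 0.2, -0.5]
opening: 0.501
finger_force: 0.0
```

```bash
python3 - <<'E'
from h import *
goal(.476,-.093,.16,-3.2)
E
```

```text
shift [-161.5  -10.3   39.8] rot [ 0.1 -0.  15.6]
```

>>> {"method": "move_arm", "body": {
  "motion": [
    [-50,-3,10,0,0,5,0.5],
    [-100,-6,20,0,0,10,0.5],
    [-150,-9,30,0,0,15.6,0.5],
    [-161.5,-10.3,40,0,0,15.6,0.5],
    [-161.5,-10.3,40,0,0,15.6,0.5]
  ]
}}

```text
clock: 2.22
tool_pos: [0.4752, -0.0914, 0.159]
eef_rot: [0.726, 0.688, -0.0, -0.001]
contact_force: [0.5, 0.3, 0.4]
opening: 0.498
finger_force: 0.0
```

```bash
python3 - <<'E'
from h import *
d=snap("scene");save(d,"s2.png",(180,120,380,320),2.9)
goal(.476,-.093,.057,-3.2)
E
```

```text
shift [ -3.    0.8 102.4] rot [-0.1 -0.1  0.3]
```

View pics/s2.png

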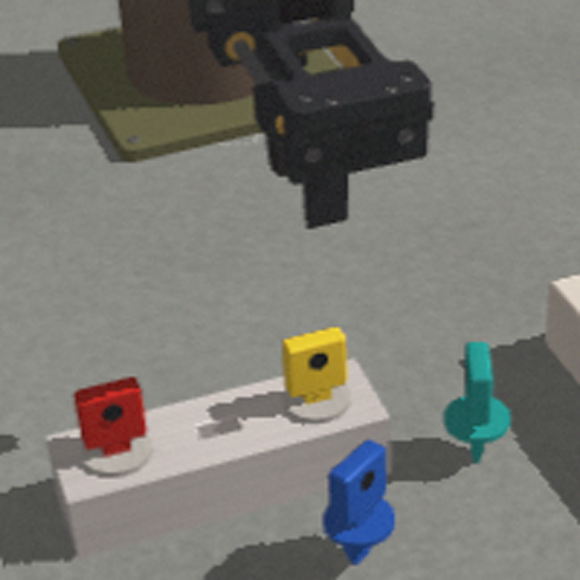

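The fingers (325,205) hang right above the yellow key's bow (315,365), and blue (357,490) is clear of them. I'll descend.

>>> {"method": "move_arm", "body": {
  "motion": [
    [-2,1,30,0,0,0,0.5],
    [-2,1,60,0,0,0,0.5],
    [-2,1,85,0,0,0,0.5],
    [-2,1,101,0,0,0,0.5],
    [-2,1,101,0,0,0,0.5]
  ]
}}

```text
clock: 2.9
tool_pos: [0.4763, -0.0911, 0.0582]
eef_rot: [0.724, 0.689, -0.0, -0.001]
contact_force: [-0.4, -0.2, 0.0]
opening: 0.501
finger_force: 0.0
```

>>> {"method": "move_arm", "body": {
  "motion": [
    [0,0,0,0,0,0,0.75],
    [0,0,0,0,0,0,1],
    [0,0,0,0,0,0,1],
    [0,0,0,0,0,0,1],
    [0,0,0,0,0,0,1]
  ],
  "newtons": 30
}}

```text
clock: 3.52
tool_pos: [0.4768, -0.0934, 0.059]
eef_rot: [0.726, 0.688, 0.0, 0.0]
contact_force: [-0.7, 0.9, 5.8]
opening: 0.149
finger_force: 30.0
```

>>> {"method": "move_arm", "body": {
  "motion": [
    [0,0,-10,0,0,0,1],
    [0,0,-25,0,0,0,1],
    [0,0,-45,0,0,0,1],
    [0,0,-80,0,0,0,1],
    [0,0,-120,0,0,0,1]
  ]
}}

```text
clock: 4.15
tool_pos: [0.4761, -0.0934, 0.1803]
eef_rot: [0.726, 0.688, -0.0, -0.0]
contact_force: [0.1, -0.5, -0.0]
opening: 0.152
finger_force: 30.0
```

```bash
python3 - <<'E'
from h import *
goal(.508,.187,.178,-6.6)
E
```

```text
shift [281.7  16.9   2.3] rot [-0.  -0.   3.6]
```

>>> {"method": "move_arm", "body": {
  "motion": [
    [40,2,0,0,0,0,1],
    [90,5,0,0,0,1,1],
    [140,8,0,0,0,2,1],
    [190,11,0,0,0,3,1],
    [240,14,0,0,0,3.6,1]
  ]
}}

```text
clock: 4.78
tool_pos: [0.5033, 0.147, 0.1796]
eef_rot: [0.747, 0.665, 0.0, 0.0]
contact_force: [0.6, -1.0, 0.4]
opening: 0.151
finger_force: 30.0
```

>>> {"method": "move_arm", "body": {
  "motion": [
    [25,2,0,0,0,0,1],
    [41,4,0,0,0,0,1],
    [41,4,0,0,0,0,1],
    [41,4,0,0,0,0,1]
  ]
}}

```text
clock: 5.28
tool_pos: [0.5119, 0.1838, 0.1788]
eef_rot: [0.748, 0.664, -0.0, 0.0]
contact_force: [-0.1, 0.6, -1.0]
opening: 0.147
finger_force: 30.0
```

```bash
python3 - <<'E'
from h import *
d=snap("scene");save(d,"s3.png",(350,80,550,280),2.9)
goal(.508,.187,.178,-6.6);print(r.get_state()["tool_pos"])
P=cloud(d);h=cv2.cvtColor(d["frame"],cv2.COLOR_RGB2HSV);m=(h[...,0]>18)&(h[...,0]<34)&(h[...,1]>150)&(h[...,2]>90)&(P[...,2]>.12)&(P[...,0]>.4)&(P[...,2]<.25)
q=P[m];print(len(q),q.min(0),q.max(0),np.median(q,0))
E
```

```text
shift [ 2.8 -4.3  0.7] rot [-0.   0.1 -0.2]
[0.51192412 0.18372631 0.17874169]
341 [0.50353531 0.16655008 0.16890766] [0.52265435 0.20199989 0.21431116] [0.5168003  0.17787374 0.19188332]
```

View pics/s3.png

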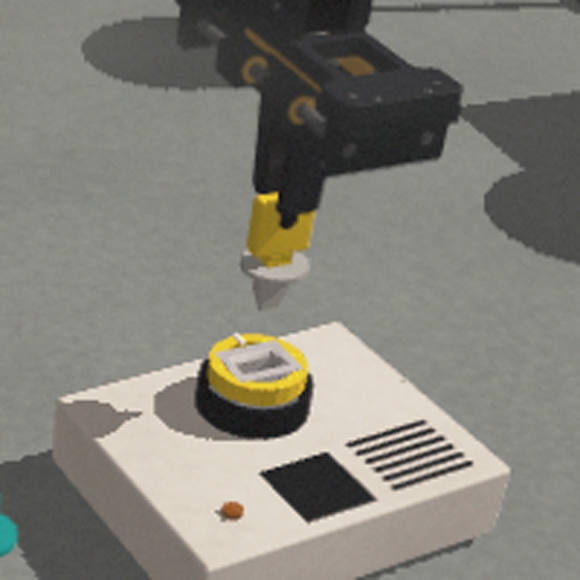

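The key hangs over the switch, with its bow at (280,228) and blade tip at (263,308). The blade may lean a little, so I'll measure that.

```bash
python3 - <<'E'
from h import *
for n in("scene","top"):
    d=snap(n);P=cloud(d);m=(d["z_map"]>0)&(abs(P[...,0]-.51)<.035)&(abs(P[...,1]-.185)<.05)&(P[...,2]>.112)&(P[...,2]<.225)
    h=cv2.cvtColor(d["frame"],cv2.COLOR_RGB2HSV);yel=(h[...,0]>18)&(h[...,0]<34)&(h[...,1]>150)
    for z in np.arange(.112,.225,.004):
        q=P[m&(P[...,2]>=z)&(P[...,2]<z+.004)]
        if len(q)>4:print(n,z.round(3),len(q),'x',q[:,0].min().round(4),q[:,0].max().round(4),'y',*np.percentile(q[:,1],[3,50,97]).round(4))
    if n=="scene":
        q=P[m&yel&(P[...,2]>.172)];c=q.mean(0);print(np.linalg.svd(q-c)[2][2])
E
```

```text
scene 0.136 10 x 0.5112 0.5154 y 0.1789 0.1839 0.1916
scene 0.14 15 x 0.5092 0.5154 y 0.1787 0.1841 0.1916
scene 0.144 15 x 0.5103 0.5166 y 0.177 0.1843 0.1928
scene 0.148 22 x 0.5061 0.5175 y 0.176 0.1829 0.1955
scene 0.152 21 x 0.5056 0.5182 y 0.1759 0.1803 0.1943
scene 0.156 5 x 0.5105 0.5182 y 0.1757 0.1769 0.1847
scene 0.164 60 x 0.4995 0.5323 y 0.1672 0.1788 0.2044
scene 0.168 131 x 0.4942 0.5324 y 0.1675 0.1798 0.2031
scene 0.172 21 x 0.514 0.5185 y 0.1769 0.1844 0.193
scene 0.176 25 x 0.505 0.5192 y 0.1696 0.1836 0.1998
scene 0.18 44 x 0.5043 0.5217 y 0.1681 0.1847 0.2006
scene 0.184 41 x 0.5054 0.5212 y 0.1677 0.181 0.2001
scene 0.188 47 x 0.5047 0.5215 y 0.1682 0.1801 0.2021
scene 0.192 44 x 0.5036 0.5217 y 0.1683 0.1802 0.2002
scene 0.196 45 x 0.5045 0.522 y 0.1681 0.1797 0.1996
scene 0.2 41 x 0.5051 0.5216 y 0.1678 0.1795 0.1999
scene 0.204 22 x 0.5028 0.5185 y 0.1672 0.1708 0.178
scene 0.208 42 x 0.4899 0.5305 y 0.1681 0.1758 0.1909
scene 0.212 64 x 0.492 0.533 y 0.1697 0.1778 0.1892
scene 0.216 52 x 0.4892 0.5347 y 0.1736 0.1792 0.1925
scene 0.22 55 x 0.4923 0.5346 y 0.1726 0.1785 0.1902
scene 0.224 17 x 0.4909 0.5344 y 0.1733 0.1818 0.1935
[ 0.97013159 -0.24004886  0.0349462 ]
top 0.164 54 x 0.4946 0.5294 y 0.1646 0.1694 0.1787
top 0.168 45 x 0.4958 0.5289 y 0.1643 0.1709 0.1778
top 0.18 5 x 0.5048 0.5142 y 0.1662 0.1663 0.1668
top 0.184 7 x 0.5031 0.5132 y 0.1666 0.1669 0.1693
top 0.192 6 x 0.5034 0.5153 y 0.1664 0.1667 0.1675
top 0.196 5 x 0.5047 0.5136 y 0.166 0.1672 0.1676
top 0.204 6 x 0.505 0.5153 y 0.1661 0.1663 0.1673
top 0.208 18 x 0.5043 0.5261 y 0.166 0.1698 0.1723
top 0.212 24 x 0.504 0.5272 y 0.1661 0.1686 0.171
```

The key is vertical in the grip. It needs about -4.5 mm in x and +3 mm in y.

>>> {"method": "move_arm", "body": {
  "motion": [
    [2.8,-4.5,10,0,0,0,1],
    [2.8,-4.5,20,0,0,0,1],
    [2.8,-4.5,30,0,0,0,1],
    [2.8,-4.5,38,0,0,0,1],
    [2.8,-4.5,42,0,0,0,1]
  ]
}}

```text
clock: 6.05
tool_pos: [0.5077, 0.1888, 0.1359]
eef_rot: [0.747, 0.665, -0.0, -0.0]
contact_force: [0.2, -0.0, -1.0]
opening: 0.154
finger_force: 30.0
```

>>> {"method": "move_arm", "body": {
  "motion": [
    [0,0,3,0,0,0,1],
    [0,0,6,0,0,0,1],
    [0,0,9,0,0,0,1],
    [0,0,12,0,0,0,1]
  ]
}}

```text
clock: 6.55
tool_pos: [0.508, 0.1891, 0.1246]
eef_rot: [0.747, 0.665, 0.0, 0.0]
contact_force: [0.2, 0.2, -0.2]
opening: 0.148
finger_force: 30.0
```

>>> {"method": "move_arm", "body": {
  "motion": [
    [0,0,4,0,0,0,1],
    [0,0,8,0,0,0,1],
    [0,0,12,0,0,0,1],
    [0,0,14,0,0,0,1]
  ]
}}

```text
clock: 7.05
tool_pos: [0.5077, 0.189, 0.1103]
eef_rot: [0.747, 0.665, -0.0, -0.0]
contact_force: [-0.1, -0.7, 0.3]
opening: 0.145
finger_force: 30.0
```

>>> {"method": "move_arm", "body": {
  "motion": [
    [0,0,1,0,0,0,1],
    [0,0,2,0,0,0,1],
    [0,0,3,0,0,0,1],
    [0,0,3,0,0,0,1]
  ]
}}

```text
clock: 7.55
tool_pos: [0.5079, 0.189, 0.1089]
eef_rot: [0.747, 0.665, 0.0, -0.0]
contact_force: [-2.7, -0.7, 12.6]
opening: 0.151
finger_force: 30.0
```

Contact at the expected depth, so the key is home. Now I turn it clockwise.

>>> {"method": "move_arm", "body": {
  "motion": [
    [0,0,-0.5,0,0,8,1],
    [0,0,-0.5,0,0,16,1],
    [0,0,-0.5,0,0,24,1],
    [0,0,-0.5,0,0,32,1],
    [0,0,-0.5,0,0,40,1]
  ]
}}

```text
clock: 8.18
tool_pos: [0.5086, 0.1891, 0.109]
eef_rot: [0.93, 0.367, 0.001, -0.0]
contact_force: [-0.9, -1.1, 5.0]
opening: 0.153
finger_force: 30.0
```

```bash
python3 - <<'E'
from h import *
s=r.get_state();print(s["moment"],s["contact_force"]);goal(.508,.189,.1089,-60)
E
```

```text
[-0.23179548  0.28998578  0.0302256 ] [-0.92504143 -1.12279701  4.95532133]
shift [-0.5 -0.4  0.1] rot [ 0.  -0.1 13.1]
```

>>> {"method": "move_arm", "body": {
  "motion": [
    [0,0,0,0,0,5,1],
    [0,0,0,0,0,10,1],
    [0,0,0,0,0,14,1],
    [0,0,0,0,0,18,1]
  ]
}}

```text
clock: 8.68
tool_pos: [0.5092, 0.189, 0.109]
eef_rot: [0.976, 0.218, 0.001, 0.0]
contact_force: [-0.2, -0.0, 4.0]
opening: 0.149
finger_force: 30.0
```

```bash
python3 - <<'E'
from h import *
s=r.get_state();print(s["moment"],s["contact_force"]);goal(.508,.189,.1089,-75)
E
```

```text
[-0.2942748   0.09744419  0.04501841] [-0.22227208 -0.03348589  4.00979   ]
shift [-1.1 -0.5  0.1] rot [ 0.  -0.2 10.2]
```

>>> {"method": "move_arm", "body": {
  "motion": [
    [0,0,0,0,0,3,1],
    [0,0,0,0,0,6,1],
    [0,0,0,0,0,9,1],
    [0,0,0,0,0,9,1]
  ]
}}

```text
clock: 9.18
tool_pos: [0.5091, 0.188, 0.109]
eef_rot: [0.99, 0.142, 0.001, 0.001]
contact_force: [0.3, -1.1, 7.3]
opening: 0.147
finger_force: 30.0
```

```bash
python3 - <<'E'
from h import *
s=r.get_state();print(s["moment"],s["contact_force"]);goal(.508,.189,.1089,-75)
E
```

```text
[-0.58464108  0.09614725  0.05305144] [ 0.2543197  -1.14807453  7.25189154]
shift [-0.8 -1.2  0.1] rot [ 0.1 -0.1  1.3]
```

>>> {"method": "move_arm", "body": {
  "motion": [
    [0,0,0,0,0,2,1],
    [0,0,0,0,0,4,1],
    [0,0,0,0,0,5,1],
    [0,0,0,0,0,5,1]
  ]
}}

```text
clock: 9.68
tool_pos: [0.5091, 0.1879, 0.1091]
eef_rot: [0.995, 0.099, 0.001, 0.001]
contact_force: [0.6, -2.4, 6.1]
opening: 0.148
finger_force: 30.4
```

```bash
python3 - <<'E'
from h import *
s=r.get_state();print(s["moment"],s["contact_force"]);goal(.508,.189,.1089,-75)
E
```

```text
[-0.68680386  0.19155933  0.25121153] [ 0.60486114 -2.40612022  6.11049129]
shift [-0.9 -1.3  0.2] rot [ 0.1 -0.1 -3.6]
```

The moment jumped to 0.25 N m, so this is the stop. One small extra push, then relax within the play.

>>> {"method": "move_arm", "body": {
  "motion": [
    [0,0,0,0,0,2,1],
    [0,0,0,0,0,2,1]
  ]
}}

```text
clock: 9.93
tool_pos: [0.509, 0.1878, 0.109]
eef_rot: [0.997, 0.082, 0.001, 0.001]
contact_force: [-0.7, -3.0, 6.7]
opening: 0.151
finger_force: 30.8
```

```bash
python3 - <<'E'
from h import *
s=r.get_state();print(s["moment"],s["contact_force"])
E
```

```text
[-0.72981663  0.18506604  0.44233442] [-0.68896089 -3.02875477  6.66239687]
```

>>> {"method": "move_arm", "body": {
  "motion": [
    [0,0,0,0,0,-3,1],
    [0,0,0,0,0,-6,1],
    [0,0,0,0,0,-6,1]
  ]
}}

```text
clock: 10.3
tool_pos: [0.5091, 0.1879, 0.109]
eef_rot: [0.991, 0.133, 0.001, 0.0]
contact_force: [0.7, -2.9, 5.7]
opening: 0.15
finger_force: 30.0
```

```bash
python3 - <<'E'
from h import *
s=r.get_state();print(s["moment"],s["contact_force"])
d=snap("top");save(d,"t4.png",(150,180,290,290),4)
E
```

```text
[-0.72232912  0.09671429  0.01082734] [ 0.65549604 -2.86807087  5.73358878]
```

View pics/t4.png

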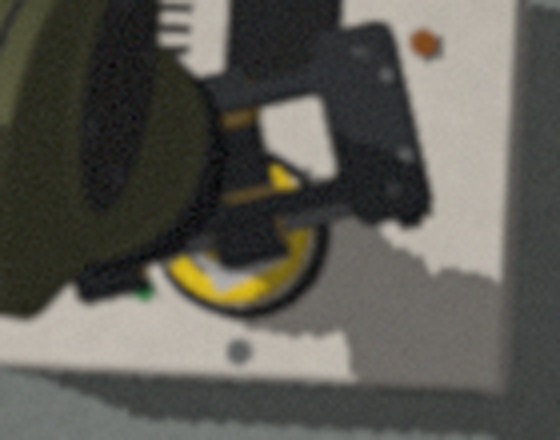

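The arm hides the pointer (around (165,270)), but the torque rose to 0.44 N m at the stop and is now relaxed. I'll release and go up.

>>> {"method": "move_arm", "body": {
  "motion": [
    [0,0,0,0,0,0,0.7],
    [0,0,0,0,0,0,0.6],
    [0,0,0,0,0,0,0.6],
    [0,0,0,0,0,0,0.6]
  ]
}}

```text
clock: 10.85
tool_pos: [0.5077, 0.1892, 0.108]
eef_rot: [0.991, 0.134, -0.0, -0.0]
contact_force: [-0.4, 0.0, 0.6]
opening: 0.4
finger_force: 0.0
```

>>> {"method": "move_arm", "body": {
  "motion": [
    [0,0,-10,0,0,0,0.6],
    [0,0,-30,0,0,0,0.6],
    [0,0,-60,0,0,0,0.6],
    [0,0,-100,0,0,0,0.6],
    [0,0,-140,0,0,0,0.6]
  ]
}}

```text
clock: 11.48
tool_pos: [0.5077, 0.1889, 0.2499]
eef_rot: [0.991, 0.133, 0.0, 0.0]
contact_force: [0.3, 1.3, 0.0]
opening: 0.402
finger_force: 0.0
```

>>> {"method": "move_arm", "body": {
  "motion": [
    [50,0,0,0,0,0,0.6],
    [100,0,0,0,0,0,0.6],
    [140,0,0,0,0,0,0.6],
    [140,0,0,0,0,0,0.6]
  ]
}}

```text
clock: 11.98
tool_pos: [0.6446, 0.2263, 0.2478]
eef_rot: [0.991, 0.134, 0.001, 0.0]
contact_force: [0.0, -0.0, -0.6]
opening: 0.401
finger_force: 0.0
```

```bash
python3 - <<'E'
from h import *
print(r.get_state()["tool_pos"])
d=snap("top");e=snap("scene")
a=cv2.resize(d["frame"][180:290,150:290],(500,393),interpolation=2);b=cv2.resize(e["frame"][160:300,360:530],(280,231))
c=cv2.resize(e["frame"][220:320,180:360],(280,156));im=np.zeros((393,780,3),np.uint8);im[:,:500]=a;im[:231,500:]=b;im[231:387,500:]=c
cv2.imwrite("pics/f5.png",im[:,:,::-1])
P=cloud(e);h=cv2.cvtColor(e["frame"],cv2.COLOR_RGB2HSV);m=(h[...,0]>18)&(h[...,0]<34)&(h[...,1]>150)&(P[...,2]>.1)&(P[...,0]>.4)&(P[...,2]<.2)
q=P[m];print(len(q),q.min(0),q.max(0))
E
```

```text
[0.64464689 0.22625387 0.24780231]
395 [0.49174771 0.17693505 0.10011382] [0.53006402 0.19941904 0.14456584]
```

View pics/f5.png

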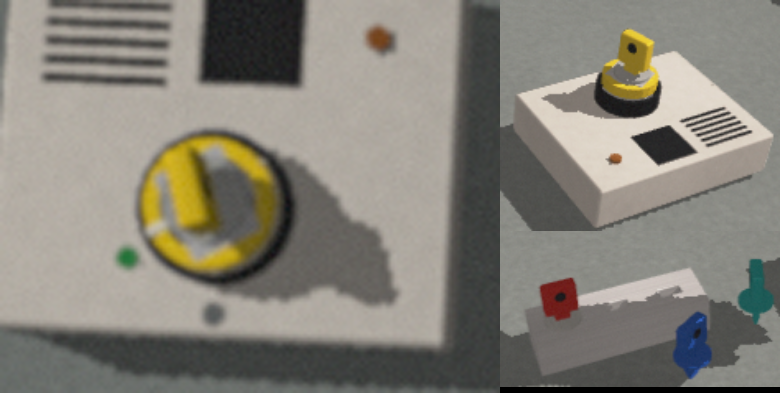

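The key stands upright and home: its bow top is at about 143 mm against 142 expected. The pointer (157,229) points at the green dot (127,257), and the red key is still in the rack (560,297). I'll hand in.

```bash
python3 -c "
from plant import finish_job
print(finish_job())"
```

```text
the job is handed in; nothing more can be done
None
```

The yellow key is fully home in the yellow-ringed switch, turned clockwise to on against its stop, released and standing upright; the red key was not moved, and the job was handed in about 12 s into the 48 s limit.

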